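# Unpin the hasp of the instrument case and take its lid off

## Robot

A 7-joint arm with a two-finger parallel gripper is mounted at the origin on the work surface; the furniture and walls round the work are solid. World frame = base frame: x ahead of the robot, y to its left, z up, the work surface at z = 0. Lengths are in m, angles in rad, forces in N, time in s.
With the tool pointing down it reaches from about 0.35 to 0.9 m from the base axis. Payload 8.1 kg.
Tool frame: the origin (TCP) lies midway between the tips of the shut fingers; the grasp point (between the pads) lies arm.grip_point_offset behind it (arm.grip_point_offset is the distance from the TCP to the grasp point, in m); y points along the fingers, z is the direction in which the jaws open and shut, and the axes are right-handed (so a half turn about y gives the same grasp; the last joint's range is limited). The gripper opens to 92 mm and grips with 3 to 60 N. Pads are 19 mm wide; open, the fingers measure 130 mm over their backs; the gripper's body (75 mm by 190 mm) begins 47 mm behind the grasp point.
Start: joints at [-1.28, 0.434, 0.025, 1.573, -0.012, 1.134, -0.075], TCP at [0.24, 0.577, 0.227] pointing down, gripper open.
Joint ranges: [-2.62, 2.62], [-0.44, 2.09], [-1.27, 1.32], [0.08, 2.57], [-1.32, 4.46], [0.12, 2], [-2.74, 2.74]. Speed limits (rad/s): [2.22, 2.22, 3.01, 3.01, 3.14, 3.14, 3.14].

## Interface

Orientations are given as a rotation vector (axis times angle).
In Python, from cell import arm, get_image, camera_info gives the robot as it stands.
- The arm moves only by the tool carry_out, never from a script. Its argument "steps" is one flat list of numbers, 5 for each row, row after row: the opening, from 0 (shut) to 1 (fully open), then the shift along the world's x, y, z in units of 0.1 m (1.0 is 0.1 m), then the turn about the world's z in units of 45 degrees (1.0 is 45 degrees). In form: [hand, dx, dy, dz, spin, hand, dx, dy, dz, spin, ...]. A call has 1 to 12 rows; each row is the pose to reach, as a shift and turn from the pose commanded when the call began; what a row does not reach only later rows make up. A row lasts 1/10 s, in which the tool goes at most 50 mm and 8.59 degrees, less where a joint would pass 70% of its speed; a pose out of reach is approached as far as the arm can. A call with a number of a shift or a turn outside -1 to 1 is refused whole. A call with a gripper value outside its range is refused whole. The fingers move at their own pace and stop on an object; "grip_force" is the grip in N (left out, the last holds). Time passes only in rows, so rows that repeat a pose let the fingers close. It gives the time, the measured TCP pose, the force and the opening at its end, in the units of the state.
- arm.observe(): the state, without advancing time (a new reading comes with each control period).
- get_image(name): name is "scene" or "top"; returns (picture, depth): 420x560x3 uint8, red, green, blue; 420x560 float32, m along the optical axis (not along the pixel's ray), 0 where there is no reading.
- camera_info(name): a dict with "fovy" (degrees; the focal length in pixels is half the picture's height over the tangent of half this angle, whatever the lens; pixels are square), "cx", "cy" (the principal point, pixels), "dist_coeffs" ([k1, k2, p1, p2, k3] as OpenCV has them; the pictures are not rectified), "R" (3x3) and "t" (3): a world point X has camera coordinates R X + t. Camera axes: x right, y down, z forward; pixel columns grow to the right and rows downward; lengths in m; the calibration is good to about 2 mm. A picture is of the moment at which its call begins. camera_info takes no time and is no camera call.
- arm.sign_off(): hands the job in, once; it reports no verdict.
The state is a dict: "clock": time; "joints": joint angles; "dq": joint speeds; "joint_efforts": joint torques, N m; "position": TCP position; "ee_rot": TCP orientation; "force": force on the tool from outside, world axes, zero at the start; "ft_torque": the same for the moment, N m; "width": opening from 0.0 (shut) to 1.0 (fully open).
Only numpy, scipy, OpenCV 4.12 (cv2) and the standard library are available. Lean on these libraries where they do the work, as an engineer would, in place of code of your own. Each camera call takes 0.05 s, during which the arm holds its last target. There are 200 camera calls.

## Task

Open the instrument case: the foot of the T-bar pin through its hasp is caught below the staple's slotted eye, so turn the pin anticlockwise (seen from above), feeling with a light lift for the angle where it comes free, and draw it out without forcing it. Lower the pin onto the bench beside the case and let it go, then lift the lid off by its handle and lower it, right way up and flat, onto the bench beside the case. Do not let the pin or the lid drop, and leave the wash bottle, timer and tape roll alone.

Things in the scene. Friction and masses are not known exactly. Their poses are not given: they have to be found in the camera images.
- case: Grey open instrument case, fixed to the bench, 150 (x) by 190 (y) by 80 mm high. Origin: centre of its underside; z up; the front with the hasp faces its own -x. A steel staple frame 68 mm wide juts 70 mm from the front, 57 to 71 mm above the bench. A calliper lies inside.
- eye_center (a point): Centre of the slotted eye in the staple frame, at case x = -111 mm, 64 mm above the bench; axes are the case's, not the slot's. The eye is a plate 8 mm thick with one straight through slot 37 by 13 mm. It is very stiff in its frame and does not turn with the pin. Its angle varies, is hidden beneath tongue and collar and is not reported.
- pin_grip (a point): Centre of the T-bar of the loose steel pin (76 mm tall, 0.12 kg). T-bar: 60 mm along this frame's y, 14 mm thick (x), 16 mm high; z up along the pin. The 48 mm collar's underside, 32 mm below this point, rests at the start on the lid's tongue (this point 118 mm above the bench). Out of the hasp once raised 45 mm.
- pin_foot (a point): Lower end of the pin, 68 mm below the T-bar centre. The foot is a bar 30 (along y, parallel to the T-bar) by 10 by 7 mm on a 10 mm shaft, at the start 3 mm below the eye. It passes the slot only if parallel within about 6 degrees and centred to 2 mm: an anticlockwise turn of 20 to 83 degrees from the start. Otherwise the pin rises 3 mm and stops hard.
- lid: Loose grey lid, 0.45 kg, plate 156 by 196 by 6 mm. Origin: centre of the plate's underside; axes as the case's. A 12 mm lip reaches down inside the case rim, 3 mm play; on the bench the lid stands on it. A steel tongue 66 mm wide reaches 70 mm forward (-x), with a 38 mm hole for the pin at x = -111 mm. It cannot come off while the pin is in.
- lid_handle (a point): Middle of the lid's black bar handle, 12 mm thick, straight for 80 mm along the lid's y, 44 mm above the plate's underside; 32 mm clear beneath the bar. At the start 124 mm above the bench; 56 mm when the lid stands on the bench.
- wash_bottle: Bystander: white wash bottle with bent spout, 65 by 96 by 182 mm; origin under its centre.
- timer: Bystander: small white bench timer with buttons, 66 by 62 by 18 mm; origin under its centre.
- tape_roll: Bystander: roll of tape lying flat, 64 mm diameter, 19 mm high; origin under its centre.
Things that resemble listed ones, but are neither listed nor needed, are in the scene too. What is meant by the part that bears pin_grip is not green, and is the smaller of those in its own colour.

How it is judged:
By the outcome, as a careful person would: the job done as asked, in the order asked, and still so for the second after the job is handed in, with the robot touching nothing.
It also fails if it takes over 67 s, if anything falls off the work surface, if the arm or the gripper's body presses on something with over 40 N, if the wrist force passes 120 N, or if a joint passes its speed limit or range.

## Working session

There is one attempt and no reset: what is moved stays moved. The work goes in short steps, Python scripts to look and compute and a tool call to move; the robot and the scene stay as the last step left them, time stands still between calls to the robot, and variables do not carry over. Pictures are saved under pics/ and viewed, about 8 in all and at most 12, crops included, and the job is handed in when it is done.

Besides the shell and the picture viewer there is one more tool, called by a JSON object that holds its "method" and its "body". carry_out: Moves the arm, as the interface text tells. Shifts and turns lie within -1 to 1; 1 stands for 0.1 m of shift or 45 degrees of turn. Its arguments: {"type":"object","properties":{"steps":{"type":"array","items":{"type":"number"}},"grip_force":{"type":"number"}},"required":["steps"]}

```bash
mkdir -p pics; ls; cat > h.py <<'E'
import numpy as np, cv2
from cell import arm, get_image, camera_info
def K(n):
    c=camera_info(n); f=210/np.tan(np.radians(c["fovy"])/2)
    return np.array([[f,0,c["cx"]],[0,f,c["cy"]],[0,0,1]]),np.array(c["dist_coeffs"],float),np.array(c["R"]),np.array(c["t"])
def ray(n,uv):
    k,d,R,t=K(n); p=cv2.undistortPoints(np.array(uv,float).reshape(-1,1,2),k,d).reshape(-1,2)
    return -R.T@t, np.c_[p,np.ones(len(p))]@R
def plane(n,uv,z):
    o,r=ray(n,uv); return o+r*((z-o[2])/r[:,2])[:,None]
def proj(n,X):
    k,d,R,t=K(n); return cv2.projectPoints(np.array(X,float).reshape(-1,1,3),cv2.Rodrigues(R)[0],t,k,d)[0].reshape(-1,2)
def cloud(n,dep):
    k,d,R,t=K(n); v,u=np.mgrid[:420,:560]
    p=cv2.undistortPoints(np.c_[u.ravel(),v.ravel()].astype(float).reshape(-1,1,2),k,d).reshape(-1,2)
    P=np.c_[p,np.ones(len(p))]*dep.reshape(-1,1)
    return ((P-t)@R).reshape(420,560,3)
def shot(n,name):
    im,dp=get_image(n); cv2.imwrite(f"pics/{name}.png",im[:,:,::-1]); np.save(f"pics/{name}.npy",dp); return im,dp
E
python3 - <<'E'
from h import *
s=arm.observe(); print({k:np.round(v,3) for k,v in s.items()}, arm.grip_point_offset)
for n in("top","scene"):
    shot(n,n+"0"); print(n,K(n)[0],K(n)[2],K(n)[3])
E
```

```text
pics
{'clock': np.float64(0.0), 'joints': array([-1.28 ,  0.435,  0.025,  1.574, -0.012,  1.134, -0.075]), 'dq': array([-0.001,  0.   , -0.   ,  0.001, -0.   ,  0.001, -0.001]), 'joint_efforts': array([-0.0000e+00, -6.6784e+01,  9.8500e-01, -3.1446e+01, -6.0000e-02,
        4.3000e-02,  0.0000e+00]), 'position': array([0.24 , 0.577, 0.226]), 'ee_rot': array([-1.55 ,  0.309, -0.309]), 'force': array([-0.004, -0.08 ,  0.023]), 'ft_torque': array([ 0.014, -0.014,  0.018]), 'width': np.float64(1.001)} 0.0188
top [[394.69903704   0.         280.88512554]
 [  0.         394.69903704 212.57513942]
 [  0.           0.           1.        ]] [[ 0.00118386 -0.99999623  0.00247614]
 [-0.98872799 -0.00154124 -0.14971505]
 [ 0.1497183  -0.00227098 -0.98872609]] [0.11846491 0.49375124 1.172715  ]
scene [[517.94760559   0.         278.39148509]
 [  0.         517.94760559 206.60103155]
 [  0.           0.           1.        ]] [[ 0.67649593 -0.73625791  0.01665977]
 [-0.28994783 -0.28707121 -0.91297337]
 [ 0.67696641  0.6127923  -0.40767889]] [-0.22417496  0.27252449  0.92328754]
```

View pics/top0.png

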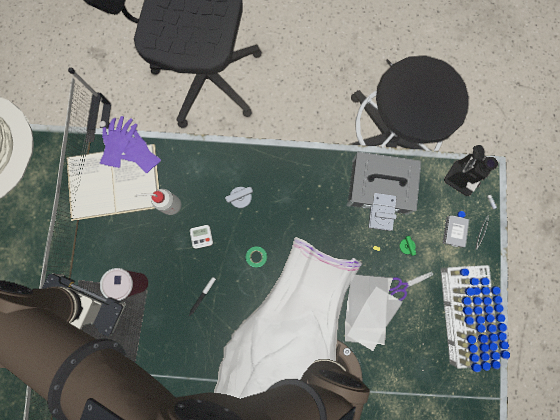

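View pics/scene0.png

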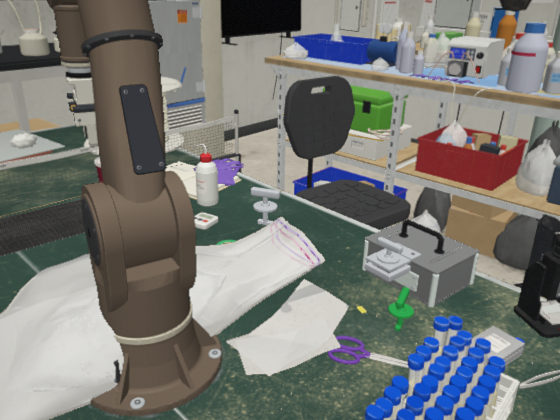

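The views show three T-pin look-alikes: grey in the hasp (top ~383,205; scene ~395,250), grey standing alone (top 239,197; scene 265,203) and green (top 408,245; scene 400,300). I'll check the hasp one in a close crop and measure it and the free one.

```bash
python3 - <<'E'
from h import *
a=cv2.imread("pics/top0.png")[140:260,335:455]; b=cv2.imread("pics/scene0.png")[205:315,345:485]
a=cv2.resize(a,(400,400),interpolation=cv2.INTER_CUBIC); b=cv2.resize(b,(400,314),interpolation=cv2.INTER_CUBIC)
o=np.zeros((400,800,3),np.uint8); o[:,:400]=a;o[:314,400:]=b; cv2.imwrite("pics/crop1.png",o)
for n,boxes in(("top",[(340,445,145,235),(220,260,180,215)]),("scene",[(360,480,215,300),(245,285,180,225)])):
    C=cloud(n,np.load(f"pics/{n}0.npy"))
    for (u0,u1,v0,v1) in boxes:
        P=C[v0:v1,u0:u1].reshape(-1,3); print(n,"zmax",P[:,2].max())
        for lo,hi in((.01,.04),(.05,.075),(.077,.082),(.0835,.089),(.09,.100),(.102,.112),(.117,.122),(.1225,.128),(.128,.14)):
            q=P[(P[:,2]>lo)&(P[:,2]<hi)]
            if len(q)>5: 
                r=cv2.minAreaRect((q[:,:2]*1000).astype(np.float32)); print(lo,hi,len(q),np.round(r[0],1),np.round(r[1],1),round(r[2],1))
E
```

```text
top zmax 1.2331225724198167
0.01 0.04 128 [ 566.6 -240.8] [301.4 151.9] 78.3
0.05 0.075 153 [ 535.3 -147.1] [245.1 131.8] 44.4
0.077 0.082 308 [ 552.1 -191.2] [197.2 224.6] 81.8
0.0835 0.089 2449 [ 551.  -190.6] [198.2 223.4] 82.0
0.09 0.1 161 [ 544.7 -198.4] [179.4 202.6] 87.9
0.102 0.112 9 [ 579.7 -193.3] [105.5   4.8] 79.5
0.117 0.122 43 [ 526.8 -184.1] [105.6 120.8] 79.5
0.1225 0.128 154 [ 529.2 -187.3] [102.5 123.4] 81.9
0.128 0.14 55 [ 528.4 -187.4] [ 90.3 122. ] 81.2
top zmax 1.2331225724198167
0.05 0.075 211 [537.6 246.4] [64.  59.4] 41.2
0.0835 0.089 6 [529.2 245.9] [ 1.1 63.4] 23.1
0.09 0.1 51 [539.1 245. ] [19.6 81.6] 23.7
0.102 0.112 77 [539.  244.1] [16.9 76.8] 24.1
scene zmax 0.6289471442831872
0.01 0.04 893 [ 529.7 -226.9] [123.  245.6] 29.1
0.05 0.075 1256 [ 489.  -251.2] [218.6 245.7] 29.8
0.077 0.082 160 [ 485.9 -252. ] [226.1 246.6] 29.8
0.0835 0.089 2616 [ 549.3 -193.1] [198.7 226.6] 80.8
0.09 0.1 238 [ 530.6 -228.7] [149.4 154.3] 8.5
0.102 0.112 70 [ 526.5 -191.7] [105.2 119.9] 82.4
0.117 0.122 109 [ 522.6 -195.2] [104.5 120.9] 85.6
0.1225 0.128 209 [ 525.3 -193.5] [ 96.6 124. ] 85.5
0.128 0.14 70 [ 539.9 -213.4] [137.   74.9] 20.6
scene zmax 0.6289471442831872
0.01 0.04 47 [536.9 238.9] [14.  36.6] 28.0
0.05 0.075 226 [536.2 239.7] [62.1 62.7] 50.3
0.077 0.082 7 [533.3 237.2] [ 9.  10.9] 36.2
0.0835 0.089 39 [532.5 237.6] [ 8.3 80. ] 23.0
0.09 0.1 112 [531.9 236. ] [21.3 80.2] 32.0
0.102 0.112 68 [478.2 156.5] [248.8  69.9] 55.3
0.117 0.122 28 [389.   61.9] [40.5 14.9] 52.9
0.1225 0.128 32 [396.   52.6] [33.5 11.3] 42.5
```

View pics/crop1.png

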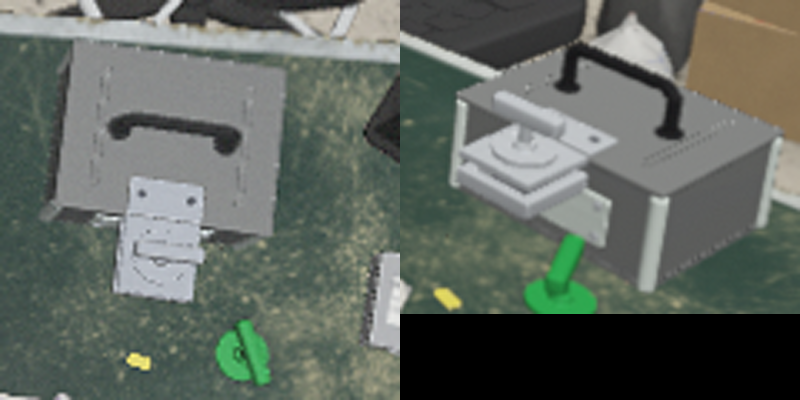

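The hasp pin's T-bar is about 60 mm long and the free grey one's about 78 mm, so the hasp pin is the one meant. Next I'll locate it precisely.

```bash
python3 - <<'E'
from h import *
for n in("top","scene"):
    C=cloud(n,np.load(f"pics/{n}0.npy")); im=cv2.imread(f"pics/{n}0.png").max(2)
    m=(C[...,0]>.40)&(C[...,0]<.66)&(C[...,1]<-.06)&(C[...,1]>-.33)
    yaw=np.radians(-8); ex=np.array([np.cos(yaw),np.sin(yaw)]); ey=np.array([-ex[1],ex[0]])
    L=np.stack([C[...,:2]@ex,C[...,:2]@ey],-1); 
    pl=m&(abs(C[...,2]-.086)<.003)
    x=np.sort(L[pl][:,0]); x1=np.percentile(x,99.5)
    q=C[pl&(L[...,0]>x1-.15)][:,:2]*1000; r=cv2.minAreaRect(q.astype(np.float32)); print(n,"plate",r)
    hd=m&(C[...,2]>.118)&(C[...,2]<.136)&(im<80); q=C[hd]*1000; r=cv2.minAreaRect(q[:,:2].astype(np.float32)); print("handle",len(q),r,np.median(q[:,2]))
    tb=m&(C[...,2]>.117)&(C[...,2]<.136)&(im>100)&(L[...,0]<x1-.13); q=C[tb]*1000; r=cv2.minAreaRect(q[:,:2].astype(np.float32)); print("tbar",len(q),r,np.percentile(q[:,2],[10,50,90]))
    tt=m&(C[...,2]>.117)&(C[...,2]<.136)&(im>100)&(L[...,0]<x1-.13)&(C[...,2]>.1235); q=C[tt]*1000;
    if len(q)>5: print("top only",len(q),cv2.minAreaRect(q[:,:2].astype(np.float32)),q.mean(0))
    co=m&(C[...,2]>.0915)&(C[...,2]<.1005)&(im>100)&(L[...,0]<x1-.13); q=C[co]*1000; print("collar",len(q),cv2.minEnclosingCircle(q[:,:2].astype(np.float32)),np.median(q[:,2]) if len(q) else 0)
E
```

```text
top plate ((586.2373046875, -195.30111694335938), (198.19808959960938, 151.80015563964844), 82.2285385131836)
handle 121 ((583.2879638671875, -193.173583984375), (102.98470306396484, 10.048965454101562), 81.38215637207031) 126.88410596958089
tbar 109 ((474.39788818359375, -179.51287841796875), (61.11140823364258, 14.374691009521484), 81.78997802734375) [120.55507895 123.81229776 127.08187917]
top only 61 ((473.8275146484375, -178.7825469970703), (59.84864807128906, 11.654860496520996), 82.27452850341797) [ 474.17335747 -178.02345418  125.63529555]
collar 46 ((490.66302490234375, -186.771240234375), 40.53101348876953) 92.43991309721277
scene plate ((585.269775390625, -198.32583618164062), (198.97357177734375, 153.1236114501953), 81.93338012695312)
handle 181 ((578.311767578125, -197.87185668945312), (101.13817596435547, 11.504532814025879), 83.1740493774414) 125.25294094769568
tbar 162 ((471.4368591308594, -182.78640747070312), (58.2181396484375, 15.302590370178223), 80.86262512207031) [118.68499241 123.4888896  126.23412662]
top only 81 ((471.6851501464844, -182.3642120361328), (55.23773956298828, 14.946372032165527), 80.86262512207031) [ 471.35404688 -182.22586868  125.48470717]
collar 80 ((471.9078063964844, -182.0955352783203), 22.990467071533203) 92.32996118462862
```

```bash
python3 - <<'E'
from h import *
from scipy.spatial.transform import Rotation as R
s=arm.observe(); M=R.from_rotvec(s["ee_rot"]).as_matrix(); print(M.round(3)); j=M[:,2]
print(np.degrees(np.arctan2(j[1],j[0])), s["position"])
E
```

```text
[[ 0.923 -0.     0.384]
 [-0.384 -0.001  0.923]
 [ 0.    -1.    -0.001]]
67.43131111348741 [0.23970035 0.57672304 0.22602708]
```

{"method": "carry_out", "body": {"steps": [1,0.29,-0.95,0,-0.21,1,0.29,-0.95,0,-0.21,1,0.29,-0.95,0,-0.21]}}

```text
clock: 0.4
position: [0.272, 0.4753, 0.2263]
ee_rot: [-1.529, 0.442, -0.446]
force: [0.4, 0.1, 0.3]
width: 1.003
```

{"method": "carry_out", "body": {"steps": [1,0.29,-0.95,0,-0.21,1,0.29,-0.95,0,-0.21,1,0.29,-0.95,0,-0.21]}}

```text
clock: 0.7
position: [0.3002, 0.3808, 0.2265]
ee_rot: [-1.497, 0.571, -0.573]
force: [0.5, 0.6, 0.2]
width: 1.0
```

{"method": "carry_out", "body": {"steps": [1,0.29,-0.95,0,-0.21,1,0.29,-0.95,0,-0.21,1,0.29,-0.95,0,-0.21]}}

```text
clock: 1.0
position: [0.3285, 0.2864, 0.2266]
ee_rot: [-1.457, 0.699, -0.7]
force: [0.5, 0.6, -0.1]
width: 1.002
```

{"method": "carry_out", "body": {"steps": [1,0.29,-0.95,0,-0.21,1,0.29,-0.95,0,-0.21,1,0.29,-0.95,0,-0.21]}}

```text
clock: 1.3
position: [0.3571, 0.192, 0.2268]
ee_rot: [-1.41, 0.825, -0.827]
force: [0.2, 0.9, 0.5]
width: 1.005
```

{"method": "carry_out", "body": {"steps": [1,0.29,-0.95,0,-0.21,1,0.29,-0.95,0,-0.21,1,0.29,-0.95,0,-0.21]}}

```text
clock: 1.6
position: [0.3862, 0.0973, 0.227]
ee_rot: [-1.353, 0.95, -0.952]
force: [0.1, -0.0, 1.1]
width: 0.999
```

{"method": "carry_out", "body": {"steps": [1,0.29,-0.95,0,-0.21,1,0.29,-0.95,0,-0.21,1,0.29,-0.95,0,-0.21]}}

```text
clock: 1.9
position: [0.4154, 0.0023, 0.2272]
ee_rot: [-1.289, 1.073, -1.077]
force: [-0.4, 0.4, -0.7]
width: 1.003
```

{"method": "carry_out", "body": {"steps": [1,0.29,-0.95,0,-0.21,1,0.29,-0.95,0,-0.21,1,0.29,-0.95,0,-0.21]}}

```text
clock: 2.2
position: [0.4444, -0.0931, 0.2273]
ee_rot: [-1.217, 1.195, -1.201]
force: [-0.6, 0.2, -0.5]
width: 1.002
```

{"method": "carry_out", "body": {"steps": [1,0.29,-0.92,0,-0.21,1,0.29,-0.92,0,-0.21,1,0.29,-0.92,0,-0.21,1,0.29,-0.92,0,-0.21]}}

```text
clock: 2.6
position: [0.4721, -0.1799, 0.2263]
ee_rot: [-1.139, 1.315, -1.314]
force: [-0.1, 0.6, 0.5]
width: 0.999
```

{"method": "carry_out", "body": {"steps": [1,0,0,-0.5,0,1,0,0,-1,0,1,0.01,-0.01,-1,0]}}

```text
clock: 2.9
position: [0.4692, -0.1769, 0.122]
ee_rot: [-1.146, 1.32, -1.304]
force: [-0.8, 1.0, 0.3]
width: 1.0
```

{"method": "carry_out", "body": {"steps": [0.5,0,0,-0.13,0,0.5,0,0,-0.26,0,0.3,0,0,-0.26,0,0.3,0,0,-0.26,0,0.25,0,0,-0.26,0], "grip_force": 8}}

```text
clock: 3.4
position: [0.4735, -0.181, 0.1017]
ee_rot: [-1.137, 1.312, -1.314]
force: [0.5, -0.3, -0.3]
width: 0.616
```

```bash
python3 - <<'E'
from h import *
a,_=shot("top","t1"); b,_=shot("scene","s1")
c=lambda i,u,v,w,h:cv2.resize(i[v:v+h,u:u+w,::-1],(400,400),interpolation=cv2.INTER_CUBIC)
cv2.imwrite("pics/crop2.png",np.hstack([c(a,335,140,120,120),c(b,345,185,120,120)]))
E
```

```text
(no output)
```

View pics/crop2.png

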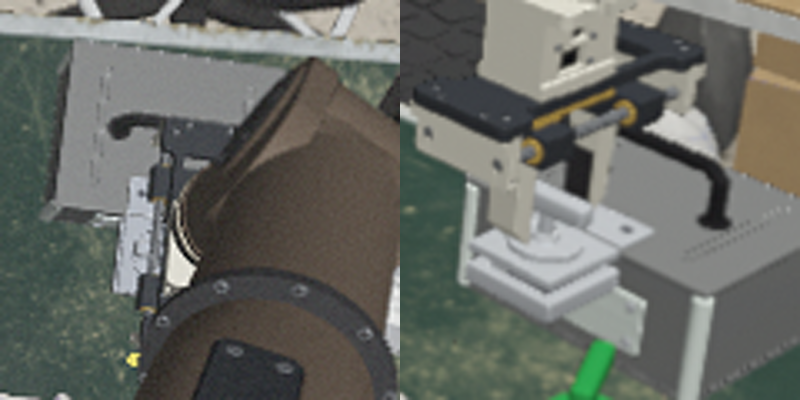

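The view shows the fingers straddling the T-bar and clear of the collar and handle. Closing lightly.

{"method": "carry_out", "body": {"steps": [0.3,0,0,0,0,0.2,0,0,0,0,0.1,0,0,0,0,0.0,0,0,0,0,0,0,0,0,0,0,0,0,0,0,0,0,0,0,0], "grip_force": 12}}

```text
clock: 4.2
position: [0.473, -0.1809, 0.1008]
ee_rot: [-1.138, 1.313, -1.314]
force: [1.6, -0.0, -0.6]
width: 0.15
```

{"method": "carry_out", "body": {"steps": [0,0,0,0.01,0,0,0,0,0.01,0.18,0,0,0,0.01,0.36,0,0,0,0.01,0.46,0,0,0,0.01,0.46,0,0,0,0.04,0.46,0,0,0,0.05,0.46,0,0,0,0.05,0.46], "grip_force": 25}}

```text
clock: 5.0
position: [0.4717, -0.1805, 0.1044]
ee_rot: [-1.306, 1.05, -1.047]
force: [3.6, -2.1, -24.6]
width: 0.149
```

{"method": "carry_out", "body": {"steps": [0,0,0,-0.04,0,0,0,0,-0.04,0.13,0,0,0,-0.04,0.13,0,0,0,-0.01,0.13,0,0,0,-0.01,0.13]}}

```text
clock: 5.5
position: [0.4726, -0.1809, 0.1044]
ee_rot: [-1.344, 0.972, -0.971]
force: [2.5, -1.7, -14.6]
width: 0.152
```

{"method": "carry_out", "body": {"steps": [0,0,0,-0.03,0,0,0,0,-0.03,0.13,0,0,0,-0.03,0.13,0,0,0,0,0.13,0,0,0,0,0.13]}}

```text
clock: 6.0
position: [0.4727, -0.1808, 0.1046]
ee_rot: [-1.379, 0.894, -0.894]
force: [1.0, -1.2, -10.0]
width: 0.148
```

{"method": "carry_out", "body": {"steps": [0,0,0,-0.03,0,0,0,0,-0.03,0.13,0,0,0,-0.03,0.13,0,0,0,0,0.13,0,0,0,0,0.13]}}

```text
clock: 6.5
position: [0.4732, -0.1809, 0.1052]
ee_rot: [-1.412, 0.816, -0.817]
force: [1.4, 0.5, -1.3]
width: 0.151
```

{"method": "carry_out", "body": {"steps": [0,0,0,-0.03,0,0,0,0,-0.03,0.13,0,0,0,-0.03,0.13,0,0,0,0,0.13,0,0,0,0,0.13]}}

```text
clock: 7.0
position: [0.4731, -0.181, 0.1051]
ee_rot: [-1.442, 0.738, -0.738]
force: [-0.4, -0.5, -0.6]
width: 0.153
```

{"method": "carry_out", "body": {"steps": [0,0,0,0.01,0,0,0,0,0.02,0,0,0,0,0.02,0]}}

```text
clock: 7.3
position: [0.4729, -0.1808, 0.1069]
ee_rot: [-1.442, 0.736, -0.737]
force: [1.0, 0.7, -1.8]
width: 0.152
```

Still only the pin's weight. Keep rising gently.

{"method": "carry_out", "body": {"steps": [0,0,0,0.02,0,0,0,0,0.03,0,0,0,0,0.03,0]}}

```text
clock: 7.6
position: [0.473, -0.1809, 0.1099]
ee_rot: [-1.442, 0.736, -0.736]
force: [-0.2, -0.2, -1.0]
width: 0.15
```

{"method": "carry_out", "body": {"steps": [0,0,0,0.03,0,0,0,0,0.06,0,0,0,0,0.09,0,0,0,0,0.1,0]}}

```text
clock: 8.0
position: [0.473, -0.181, 0.1202]
ee_rot: [-1.442, 0.736, -0.737]
force: [-0.7, 0.1, -1.2]
width: 0.151
```

{"method": "carry_out", "body": {"steps": [0,0,0,0.05,0,0,0,0,0.1,0,0,0,0,0.15,0,0,0,0,0.2,0]}}

```text
clock: 8.4
position: [0.4729, -0.1809, 0.1403]
ee_rot: [-1.442, 0.736, -0.736]
force: [0.2, 0.0, -2.0]
width: 0.152
```

{"method": "carry_out", "body": {"steps": [0,0,0,0.06,0,0,0,0,0.14,0,0,0,0,0.24,0,0,0,0,0.34,0]}}

```text
clock: 8.8
position: [0.4729, -0.1809, 0.1747]
ee_rot: [-1.442, 0.736, -0.736]
force: [0.5, 0.6, -1.1]
width: 0.148
```

```bash
python3 - <<'E'
from h import *
a,_=shot("top","t2"); b,_=shot("scene","s2")
cv2.imwrite("pics/crop3.png",np.hstack([cv2.resize(a[120:330,300:510,::-1],(400,400)),cv2.resize(b[150:330,330:510,::-1],(400,400))]))
E
```

```text
(no output)
```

View pics/crop3.png

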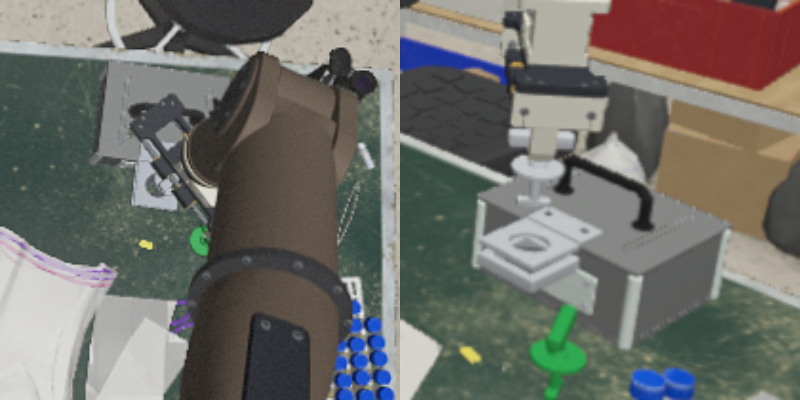

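The pin is drawn out clear (foot visible above the tongue at scene crop ~535,200). Now map the free bench space to the left.

```bash
python3 - <<'E'
from h import *
C=cloud("top",np.load("pics/top0.npy")); im=cv2.cvtColor(cv2.imread("pics/top0.png"),cv2.COLOR_BGR2HSV)
print(plane("top",[(258,257),(201,237),(239,197),(295,240),(325,250),(358,265),(376,248),(165,200),(350,150),(250,140),(350,205),(352,275)],0).round(3))
for x in np.arange(.70,.34,-.02):
    print("%.2f "%x,end="")
    for y in np.arange(.32,-.16,-.02):
        m=(abs(C[...,0]-x)<.01)&(abs(C[...,1]-y)<.01)
        z=C[m][:,2]; s=im[m]
        print(" ??" if len(z)<5 else "%3d"%(np.percentile(z,90)*1000) ,end="")
    print()
E
```

```text
[[ 0.359  0.19   0.   ]
 [ 0.421  0.369  0.   ]
 [ 0.549  0.252  0.   ]
 [ 0.412  0.075  0.   ]
 [ 0.381 -0.019  0.   ]
 [ 0.335 -0.121  0.   ]
 [ 0.388 -0.179  0.   ]
 [ 0.539  0.488  0.   ]
 [ 0.705 -0.105  0.   ]
 [ 0.738  0.22   0.   ]
 [ 0.524 -0.1    0.   ]
 [ 0.304 -0.101  0.   ]]
0.70   2  2  1  3  1  1  0  1  3  2  2  1  1  1  1  1  1  1  1  0  1  1  1  2
0.68   1  2  2  1  1  2  1  1  1  1  2  2  1  2  1  2  3  1  1  1  2  2 86 ??
0.66   1  1  1  2  1  2  2  2  0  2  1  2  1  2  2  0  1  1  2  2  3 62 86 87
0.64   0  0  1  2  2  2  2  1  1  1  2  1  3  1  1  1  2  2  2  2  2 86 86 88
0.62   1  2  1  2  1  2  1  1  2  1  1  2  2  2  2  1  1  3  2  1  1 85 88 87
0.60   2  0  2  1  1  2  1  2  1  1  2  1  2  2  1  2  1  1  1  1  1 87 88118
0.58   1  2  3  2 18  2  1  1  2  1  1  3  2  0  1  1  1  1  1  1  1 85 88117
0.56   2  2 55 57101105100  0  1  3  2  1  1  2  1  0  1  1  2  1  2 86 88 87
0.54   2  1104105105102  3  2  2  1  1  0  1  1  2  1  0  1  1  1  3 86 87 87
0.52   1  2102101 58 55  1  2  1  1  2  2  1  1  1  2  0  1  1  1 65 85 86 87
0.50   2  2  1  2 51  1  3  2  2  1  1  2  2  3  1  1  1  1  1  2  1  2  2 64
0.48   1  2  1  2  1  1  2  1  2  0  2  2  1  2  0  1  2  1  1  3  2  1  1 86
0.46   1  1  1  2  1  1  1  2  1  2  2  1  1  1  2  1  0  2  1  1  2  2  2 85
0.44   2  0  2  2  1  1  2  1  0  2  2  1  1  2  1  2  1  1  2  2  2  2  2 83
0.42   1  2  2  3  1  1  2  1  2  1  1  1  2  2  1  1  2  1  2  1  0  2  1  1
0.40   2  2  1  1  2  1  2  1  2  2  1  2119125125  1  2  0  1  2  2  1  1  1
0.38   0  2  1  1  1 19 18 19  2  2  2 89111121127139  2  2  1  1  1  2  1  3
0.36   2  1  1  2  2 20  1 18 14  2  2 96107112125134141145 94 95 93  3  2  1
```

{"method": "carry_out", "body": {"steps": [0,-0.05,0.2,0,0,0,-0.08,0.5,0,0,0,-0.1,0.8,0,0,0,-0.1,0.9,0,0]}}

```text
clock: 9.3
position: [0.4624, -0.0878, 0.1735]
ee_rot: [-1.443, 0.734, -0.732]
force: [-0.3, -0.3, -1.4]
width: 0.149
```

{"method": "carry_out", "body": {"steps": [0,-0.1,0.35,0,0,0,-0.1,0.35,-0.3,0,0,-0.1,0.35,-0.6,0,0,-0.1,0.35,-0.9,0,0,-0.1,0.35,-1,0,0,-0.1,0.35,-1,0]}}

```text
clock: 9.9
position: [0.452, -0.0563, 0.0729]
ee_rot: [-1.444, 0.739, -0.735]
force: [0.1, -0.5, -1.2]
width: 0.147
```

{"method": "carry_out", "body": {"steps": [0,0,0,-0.06,0,0,0,0,-0.11,0,0,0,0,-0.15,0,0,0,0,-0.18,0,0,0,0,-0.18,0]}}

```text
clock: 10.4
position: [0.4528, -0.0558, 0.0556]
ee_rot: [-1.443, 0.736, -0.736]
force: [-0.1, 0.3, -2.0]
width: 0.153
```

{"method": "carry_out", "body": {"steps": [0,0,0,-0.01,0,0,0,0,-0.02,0,0,0,0,-0.02,0]}}

```text
clock: 10.7
position: [0.4528, -0.0558, 0.0537]
ee_rot: [-1.442, 0.736, -0.736]
force: [0.6, 0.1, -1.7]
width: 0.152
```

{"method": "carry_out", "body": {"steps": [0,0,0,-0.01,0,0,0,0,-0.015,0,0,0,0,-0.015,0]}}

```text
clock: 11.0
position: [0.4528, -0.0558, 0.0522]
ee_rot: [-1.443, 0.736, -0.736]
force: [0.1, -0.4, -1.7]
width: 0.15
```

{"method": "carry_out", "body": {"steps": [0,0,0,-0.005,0,0,0,0,-0.01,0,0,0,0,-0.01,0]}}

```text
clock: 11.3
position: [0.4528, -0.0558, 0.0512]
ee_rot: [-1.443, 0.736, -0.736]
force: [-0.4, 0.1, -1.7]
width: 0.152
```

{"method": "carry_out", "body": {"steps": [0,0,0,-0.005,0,0,0,0,-0.01,0,0,0,0,-0.01,0]}}

```text
clock: 11.6
position: [0.4531, -0.0558, 0.0508]
ee_rot: [-1.442, 0.736, -0.736]
force: [-2.2, 0.9, 10.0]
width: 0.149
```

{"method": "carry_out", "body": {"steps": [0,0,0,0.005,0,0,0,0,0.005,0], "grip_force": 4}}

```text
clock: 11.8
position: [0.4529, -0.0558, 0.0508]
ee_rot: [-1.442, 0.736, -0.736]
force: [-0.1, 1.1, 1.7]
width: 0.151
```

{"method": "carry_out", "body": {"steps": [0.17,0,0,0.005,0,0.2,0,0,0.005,0,0.25,0,0,0.005,0,0.3,0,0,0.005,0,0.35,0,0,0.005,0]}}

```text
clock: 12.3
position: [0.4528, -0.0559, 0.0512]
ee_rot: [-1.443, 0.736, -0.736]
force: [0.1, -0.2, -0.7]
width: 0.331
```

```bash
python3 - <<'E'
from h import *
a,_=shot("top","t3"); b,_=shot("scene","s3")
cv2.imwrite("pics/crop4.png",np.hstack([cv2.resize(a[120:330,250:460,::-1],(400,400)),cv2.resize(b[180:340,280:440,::-1],(400,400),interpolation=cv2.INTER_CUBIC)]))
print(proj("scene",[.453,-.056,.06]))
E
```

```text
[[333.5062718  251.96308843]]
```

View pics/crop4.png

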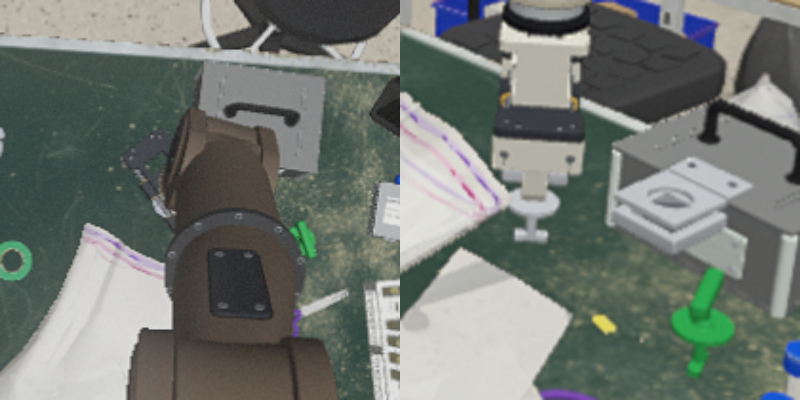

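The pin stands upright on its foot (scene crop 535,215). Opening further and rising straight up.

{"method": "carry_out", "body": {"steps": [0.5,0,0,0,0,0.7,0,0,0,0,0.7,0,0,0.2,0,0.7,0,0,0.6,0,0.7,0,0,1,0,0.7,0,0,1,0]}}

```text
clock: 13.0
position: [0.4557, -0.0562, 0.1555]
ee_rot: [-1.438, 0.731, -0.741]
force: [-0.1, -0.3, -0.6]
width: 0.701
```

{"method": "carry_out", "body": {"steps": [0.9,0,0,0.4,0,0.9,0.3,-0.35,0.45,-0.2,0.9,0.6,-0.7,0.45,-0.4,0.9,0.64,-0.7,0.45,-0.6,0.9,0.64,-0.7,0.45,-0.8,0.9,0.64,-0.7,0.45,-0.98,0.9,0.64,-0.7,0.45,-0.98]}}

```text
clock: 13.7
position: [0.5166, -0.1257, 0.1957]
ee_rot: [-1.138, 1.316, -1.315]
force: [0.3, -0.3, 0.2]
width: 0.902
```

{"method": "carry_out", "body": {"steps": [0.9,0.3,-0.35,0,0,0.9,0.64,-0.7,0,0,0.9,0.64,-0.7,0,0,0.9,0.64,-0.7,0,0]}}

```text
clock: 14.1
position: [0.5807, -0.1969, 0.1954]
ee_rot: [-1.141, 1.313, -1.312]
force: [0.4, -0.4, 0.4]
width: 0.9
```

```bash
python3 - <<'E'
from h import *
from scipy.spatial.transform import Rotation as R
s=arm.observe(); j=R.from_rotvec(s["ee_rot"]).as_matrix()[:,2]; print(s["clock"],s["position"],np.degrees(np.arctan2(j[1],j[0])))
a,_=shot("top","t4"); b,dp=shot("scene","s4")
cv2.imwrite("pics/crop5.png",cv2.resize(b[130:340,270:480,::-1],(500,500),interpolation=cv2.INTER_CUBIC))
E
```

```text
14.1 [ 0.58065097 -0.19686164  0.19535377] -8.084805784884317
```

View pics/crop5.png

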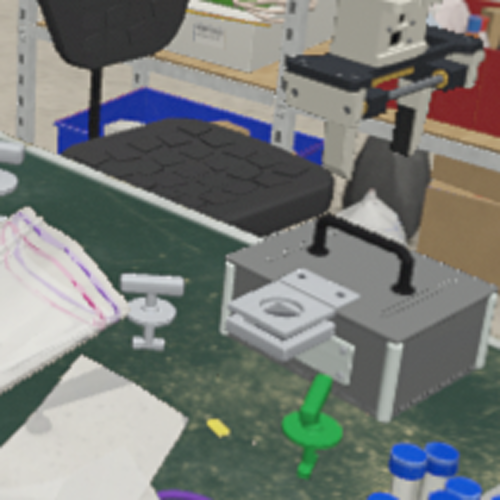

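The pin stands free on the bench (crop 150,310) and the gripper is over the handle. Descending onto it.

{"method": "carry_out", "body": {"steps": [0.9,0,0,-0.3,0,0.9,0,0,-0.6,0,0.7,0,0,-0.8,0,0.5,0,0,-0.9,0,0.3,0,0,-0.9,0,0.2,0,0,-0.9,0,0.1,0,0,-0.9,0,0,0,0,-0.9,0,0,0,0,-0.9,0,0,0,0,-0.9,0,0,0,0,-0.9,0], "grip_force": 10}}

```text
clock: 15.3
position: [0.5815, -0.1959, 0.1065]
ee_rot: [-1.138, 1.312, -1.314]
force: [2.6, -1.2, -1.6]
width: 0.161
```

{"method": "carry_out", "body": {"steps": [0,0,0,0,0,0,0,0,0,0,0,0,0,0,0], "grip_force": 50}}

```text
clock: 15.6
position: [0.5819, -0.196, 0.1065]
ee_rot: [-1.137, 1.312, -1.315]
force: [5.6, 0.0, -1.2]
width: 0.118
```

{"method": "carry_out", "body": {"steps": [0,0,0,0.03,0,0,0,0,0.06,0,0,0,0,0.1,0,0,0,0,0.1,0]}}

```text
clock: 16.0
position: [0.5806, -0.1958, 0.1165]
ee_rot: [-1.139, 1.314, -1.313]
force: [1.5, -0.6, -4.8]
width: 0.113
```

{"method": "carry_out", "body": {"steps": [0,0,0,0.1,0,0,0,0,0.25,0,0,0,0,0.45,0,0,0,0,0.65,0,0,0,0,0.8,0,0,0,0,0.8,0]}}

```text
clock: 16.6
position: [0.5818, -0.1967, 0.1995]
ee_rot: [-1.136, 1.31, -1.316]
force: [0.1, -1.3, -5.9]
width: 0.116
```

{"method": "carry_out", "body": {"steps": [0,0,0.1,0,0,0,0,0.3,0,0,0,0,0.55,0,0,0,0,0.8,0,0,0,0.01,1,0,0]}}

```text
clock: 17.1
position: [0.5808, -0.0929, 0.195]
ee_rot: [-1.14, 1.315, -1.31]
force: [0.4, -0.1, -6.0]
width: 0.115
```

{"method": "carry_out", "body": {"steps": [0,0,0.25,0,0,0,0,0.5,0,0,0,0,0.75,0,0,0,0.02,1,0,0]}}

```text
clock: 17.5
position: [0.5825, 0.0061, 0.1952]
ee_rot: [-1.14, 1.315, -1.312]
force: [0.5, 0.8, -5.8]
width: 0.114
```

{"method": "carry_out", "body": {"steps": [0,0,0.25,0,0,0,0,0.45,0,0,0,0.01,0.6,0,0,0,0.02,0.66,0,0,0,0.02,0.66,0,0]}}

```text
clock: 18.0
position: [0.5856, 0.071, 0.1958]
ee_rot: [-1.14, 1.313, -1.312]
force: [-0.2, -0.9, -5.2]
width: 0.115
```

```bash
python3 - <<'E'
from h import *
s=arm.observe(); print(s["clock"],s["position"],s["ft_torque"])
a,_=shot("top","t5"); b,dp=shot("scene","s5")
cv2.imwrite("pics/crop6.png",np.hstack([cv2.resize(a[100:310,200:410,::-1],(400,400)),cv2.resize(b[100:300,200:400,::-1],(400,400),interpolation=cv2.INTER_CUBIC)]))
E
```

```text
18.0 [0.58564618 0.07096639 0.1958178 ] [-0.08730205 -0.00845608 -0.00391054]
```

View pics/crop6.png

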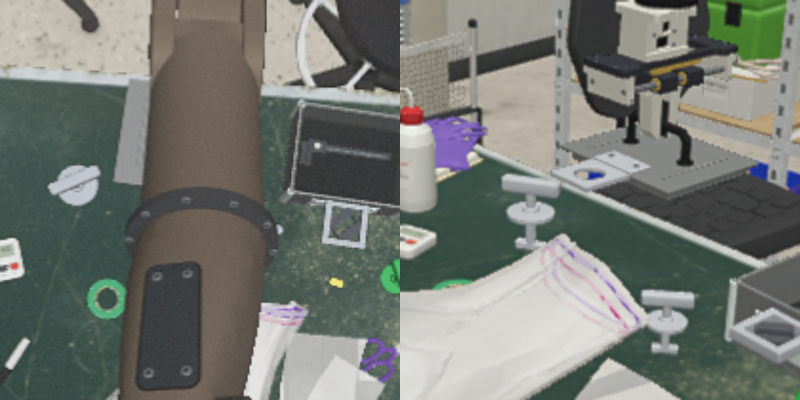

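The lid is off and looks level, and both standing pins are undisturbed. Lowering.

{"method": "carry_out", "body": {"steps": [0,0,0,-0.2,0,0,0,0,-0.5,0,0,0,0,-0.8,0,0,0,0,-1,0,0,0,0,-1,0]}}

```text
clock: 18.6
position: [0.5838, 0.0685, 0.0937]
ee_rot: [-1.142, 1.317, -1.314]
force: [0.1, 0.3, -5.9]
width: 0.113
```

{"method": "carry_out", "body": {"steps": [0,0,0,-0.15,0,0,0,0,-0.3,0,0,0,0,-0.42,0,0,0,0,-0.48,0,0,0,0,-0.5,0,0,0,0,-0.5,0]}}

```text
clock: 19.2
position: [0.5859, 0.0701, 0.0462]
ee_rot: [-1.139, 1.313, -1.314]
force: [0.2, 0.2, -5.6]
width: 0.112
```

{"method": "carry_out", "body": {"steps": [0,0,0,-0.02,0,0,0,0,-0.04,0,0,0,0,-0.05,0,0,0,0,-0.05,0]}}

```text
clock: 19.6
position: [0.5858, 0.0702, 0.0412]
ee_rot: [-1.138, 1.313, -1.313]
force: [0.7, 0.1, -5.4]
width: 0.112
```

{"method": "carry_out", "body": {"steps": [0,0,0,-0.01,0,0,0,0,-0.015,0,0,0,0,-0.015,0]}}

```text
clock: 19.9
position: [0.5858, 0.0701, 0.0397]
ee_rot: [-1.138, 1.313, -1.313]
force: [-0.3, -0.1, -5.5]
width: 0.118
```

{"method": "carry_out", "body": {"steps": [0,0,0,-0.005,0,0,0,0,-0.01,0,0,0,0,-0.01,0]}}

```text
clock: 20.2
position: [0.5859, 0.0702, 0.0388]
ee_rot: [-1.138, 1.313, -1.313]
force: [-0.2, -0.3, -4.9]
width: 0.119
```

{"method": "carry_out", "body": {"steps": [0,0,0,-0.005,0,0,0,0,-0.01,0,0,0,0,-0.01,0]}}

```text
clock: 20.5
position: [0.5861, 0.0701, 0.0384]
ee_rot: [-1.137, 1.313, -1.313]
force: [-1.6, 0.6, 4.6]
width: 0.113
```

{"method": "carry_out", "body": {"steps": [0.15,0,0,0,0,0.2,0,0,0,0,0.3,0,0,0,0,0.5,0,0,0,0,0.7,0,0,0,0,0.9,0,0,0,0,0.9,0,0,0,0], "grip_force": 5}}

```text
clock: 21.2
position: [0.5858, 0.0702, 0.0377]
ee_rot: [-1.138, 1.313, -1.314]
force: [-0.7, 0.1, -0.5]
width: 0.584
```

{"method": "carry_out", "body": {"steps": [0.9,0,0,0.1,0,0.9,0,0,0.4,0,0.9,0,0,0.7,0,0.9,0,0,1,0,0.9,0,0,1,0]}}

```text
clock: 21.7
position: [0.5885, 0.07, 0.1424]
ee_rot: [-1.132, 1.31, -1.315]
force: [0.5, 0.5, -0.6]
width: 0.895
```

{"method": "carry_out", "body": {"steps": [0.9,0,0,0.4,0,0.9,0,0,0.8,0,0.9,0,0,1,0,0.9,0,0,1,0]}}

```text
clock: 22.1
position: [0.5874, 0.07, 0.2411]
ee_rot: [-1.133, 1.31, -1.315]
force: [-0.4, -0.5, -0.4]
width: 0.902
```

```bash
python3 - <<'E'
from h import *
s=arm.observe(); print(s["clock"],s["position"],s["force"])
b,dp=shot("scene","s6"); cv2.imwrite("pics/crop7.png",cv2.resize(b[100:340,170:490,::-1],(800,600),interpolation=cv2.INTER_CUBIC))
C=cloud("scene",dp); m=(C[...,0]>.42)&(C[...,0]<.70)&(C[...,1]>-.06)&(C[...,1]<.19)&(C[...,2]>.01)&(C[...,2]<.026)
P=C[m]; A=np.c_[P[:,:2]-[.585,.07],np.ones(len(P))]; k=np.linalg.lstsq(A,P[:,2],rcond=None)[0]; print("lid plane",len(P),k, cv2.minAreaRect((P[:,:2]*1000).astype(np.float32)))
E
```

```text
22.1 [0.58743719 0.0700487  0.24105489] [-0.36777451 -0.52429903 -0.40598787]
lid plane 1427 [-0.00578973  0.00225701  0.01810443] ((561.0880126953125, 47.01847839355469), (246.9010772705078, 198.13668823242188), 81.13099670410156)
```

View pics/crop7.png

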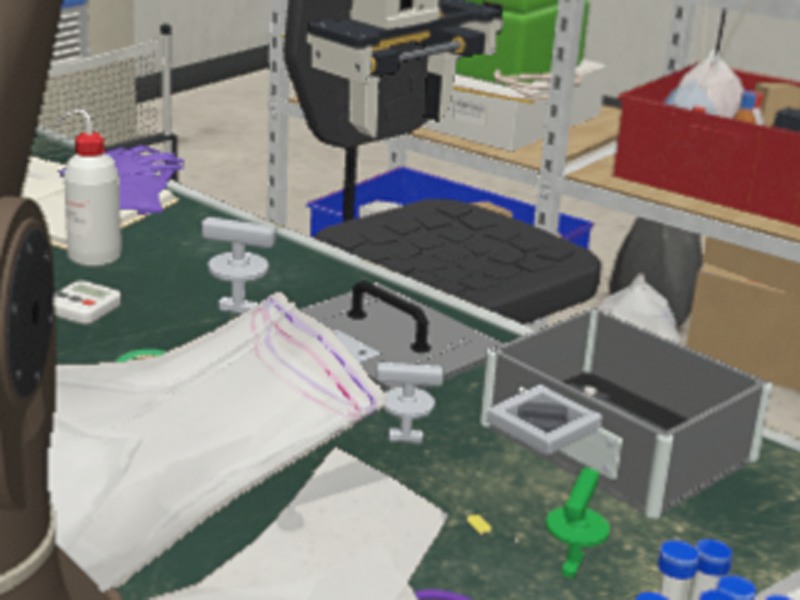

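The lid lies flat and upright with its top at 18 mm and about 0.3° of tilt. The pin is standing, the case is open and the bystanders are in place, so I'm handing in.

```bash
python3 -c "
from cell import arm
print(arm.sign_off())"
```

```text
the job is handed in; nothing more can be done
None
```

The case is open and I handed the job in at about 22 s of the 67 s allowed.

- **Pin:** It first lifted free at about 38° anticlockwise, and I drew it out at about 44° with only its own weight (1–2 N) on the wrist. While feeling for the angle, the first lift pressed harder than I wanted, about 25 N upward. I used smaller lifts of 10–15 N after that. The pin now stands upright on the bench to the left of the case.
- **Lid:** I lifted it by the handle and set it down on the bench to the left of the case, with light contact (about 5 N). Depth readings put its top at 18 mm, as expected for a lid standing on its lip, with about 0.3° of tilt.
- **Last picture:** The pin is standing, the case is open, and the gripper is well clear of everything. The wash bottle and timer look undisturbed. The tape roll is mostly hidden behind the cloth, but it was in place in the earlier top view.

The two cameras disagreed by about 3–5 mm on positions. I used the average, and the grasps landed on it. No check failed.

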